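# Stack two drilled laminations on a leaning pin jig

## Task

Dry-fit the two drilled plywood laminations on the leaning assembly jig: thread the longer one over both steel pins and push it fully home, flat on the carriage, then thread the shorter one over the same two pins and push it flat onto the first. Let go of both and leave the other things on the bench where they are.

Things in the scene. Friction and masses are not known exactly. Their poses are not given: they have to be found in the camera images.
- jig: Fixed assembly jig: base board 190 x 150 x 15 mm, two low cheeks, two rods. Origin: centre of the underside, z up. On the rods rides the dark pin carriage (144 mm up the slope, 36 wide, 46 deep; rest of the jig over 18 mm lower), clamped immovably anywhere up to 14 mm either side of the jig's middle line: WHERE is not in any pose given; it must be seen or felt for.
- bed (a point): On the jig's middle line, 115 mm above the table: centre of the carriage's flat top if in mid-travel. z: along the pins, leaning 30 degrees to the robot's side; x up the slope; y level, the way the carriage may be shifted. Two steel pins stand on the carriage's own middle line at x = +40 and -40 mm, 9 mm thick, 46 mm tall, last 10 mm tapering to a 3 mm tip.
- long_lam_c (a point): The longer loose plywood lamination, 160 x 56 x 10 mm, about 75 g, lying flat on the table at the start, with two through holes of 11.5 mm. Point at its centre, half-way up; x along its length, y across its width, z up out of its broad face. The holes are at x = +40 and -40 mm, y = 0, so it looks the same turned half round.
- short_lam_c (a point): The shorter loose plywood lamination, 124 x 56 x 10 mm, about 60 g, lying flat on the table at the start, with two through holes of 11.5 mm. Point at its centre, half-way up; x along its length, y across its width, z up out of its broad face. The holes are at x = +40 and -40 mm, y = 0, so it looks the same turned half round.
- long_lam: The same longer lamination; origin at the centre of its underside, axes as for its centre point.
- short_lam: The same shorter lamination; origin at the centre of its underside, axes as for its centre point.
- sanding_block_c (a point): Bystander: beech sanding block 62 x 105 x 30 mm, point at its centre, loose.
- wax_tin_c (a point): Bystander: flat round tin, 68 mm diameter, 24 mm high, point at its centre, loose.
- screwdriver_c (a point): Bystander: screwdriver with yellow handle, 198 mm long, 26 mm thick, lying, point at its centre, loose.

How it is judged:
By the outcome, as a careful person would: the job done as asked, in the order asked, and still so for the second after the job is handed in, with the robot touching nothing.
It also fails if it takes over 72 s, if anything falls off the work surface, if the arm or the gripper's body presses on something with over 40 N, if the wrist force passes 120 N, or if a joint passes its speed limit or range.

## Robot

A 7-joint arm with a two-finger parallel gripper is mounted at the origin on a cart in front of the work surface, level with it; the furniture and walls round the work are solid. World frame = base frame: x ahead of the robot, y to its left, z up, the work surface at z = 0. Lengths are in m, angles in rad, forces in N, time in s.
With the tool pointing down it reaches from about 0.4 to 0.85 m from the base axis. Payload 4.5 kg.
Tool frame: the origin (TCP) lies between the finger pads; the fingertips stand 11 mm ahead of it and the grasp point (between the pads) lies 8 mm behind it (r.nose_length is the distance from the TCP to the fingertips, in m); z points along the fingers, y is the line along which they close (so a half turn about z gives the same grasp; the last joint's range is limited). The gripper opens to 88 mm and grips with 3 to 60 N. Pads are 18 mm wide; open, the fingers measure 123 mm over their backs; the gripper's body (75 mm by 187 mm) begins 45 mm behind the grasp point.
Start: joints at [1.227, 0.689, -0.195, 1.565, 0.157, 0.902, -0.215], TCP at [0.231, -0.581, 0.25] pointing down, gripper open.
Joint ranges: [-3.01, 3.01], [-0.46, 2.08], [-1.47, 1.51], [0.13, 2.56], [-1, 4.14], [0.04, 2.09], [-2.66, 2.66]. Speed limits (rad/s): [2.57, 2.57, 3.14, 3.14, 3.14, 3.14, 3.14].

## Interface

Orientations are given as a unit quaternion [x, y, z, w].
In Python, from plant import get_state, snapshot, camera_model, r gives the robot as it stands.
- The arm moves only by the shell command python3 -m inch 'ROWS' [FORCE]. ROWS is text: rows parted by semicolons, each of 7 numbers parted by spaces: the opening, from -1 (shut) to 1 (fully open), then the shift along the tool's x, y, z in m, then the turn, a rotation vector about the tool's x, y, z in rad. A call has 1 to 20 rows; each row shifts and turns the commanded pose from where the row before left it, along the tool's axes as they then stand; what a row does not reach is not made up. A row lasts 1/12 s, in which the tool goes at most 41.7 mm and 7.16 degrees, less where a joint would pass 70% of its speed; a pose out of reach is approached as far as the arm can. A call is refused whole if a number of a shift passes 0.0417 or a number of a turn 0.125, either way. A call with a gripper value outside its range is refused whole. The fingers move at their own pace and stop on an object; FORCE is the grip in N (left out, the last holds). Time passes only in rows, so rows that do not move let the fingers close. It gives the time, the measured TCP pose, the force, the opening and the grip force at its end, in the units of the state.
- get_state(): the state, without advancing time (a new reading comes with each control period).
- snapshot(name): name is "scene" or "top" or "wrist"; returns (picture, depth): 400x640x3 uint8, red, green, blue; 400x640 float32, m along the optical axis (not along the pixel's ray), 0 where there is no reading.
- camera_model(name): a dict with "intrinsics" (3x3 intrinsics, pixels), "view" (4x4, takes a point from world to camera coordinates). Camera axes: x right, y down, z forward; pixel columns grow to the right and rows downward; lengths in m; the calibration is good to about 2 mm. A picture is of the moment at which its call begins: read the wrist's pose just before it. camera_model takes no time and is no camera call; for the wrist camera it gives the pose at the moment of the call.
- r.finish_job(): hands the job in; it is judged then, once.
The state is a dict: "clock": time; "q": joint angles; "qd": joint speeds; "joint_torque": joint torques, N m; "tool_pos": TCP position; "eef_rot": TCP orientation; "contact_force": force on the tool from outside, world axes, zero at the start; "moment": the same for the moment, N m; "opening": opening from 0.0 (shut) to 1.0 (fully open); "finger_force": force on a finger pad.
Only numpy, scipy, OpenCV 4.12 (cv2) and the standard library are available. Lean on these libraries where they do the work, as an engineer would, in place of code of your own. Each camera call takes 0.05 s, during which the arm holds its last target. There are 200 camera calls.

## Working session

There is one attempt and no reset: what is moved stays moved. The work goes in short steps, Python scripts to look and compute and a shell command to move; the robot and the scene stay as the last step left them, time stands still between calls to the robot, and variables do not carry over. Pictures are saved under pics/ and viewed, at most 11 in all, crops included, and the job is handed in when it is done.

```bash
ls; mkdir -p pics
python3 - <<'E'
from plant import get_state, snapshot, camera_model, r
import cv2,numpy as np
for n in ("scene","top"):
    p,d=snapshot(n); cv2.imwrite(f"pics/{n}0.png",p[:,:,::-1]); np.savez(f"{n}0.npz",p=p,d=d)
    m=camera_model(n); print(n,m["intrinsics"],np.round(m["view"],4).tolist())
s=get_state(); print(s)
E
```

```text
pics
scene [[431.59860433   0.         315.96832748]
 [  0.         431.59860433 210.23565687]
 [  0.           0.           1.        ]] [[-0.8779, -0.4785, 0.0169, 0.4212], [-0.3225, 0.5649, -0.7595, 0.2804], [0.3539, -0.6722, -0.6503, 1.2161], [0.0, 0.0, 0.0, 1.0]]
top [[422.9271923    0.         316.01260029]
 [  0.         422.9271923  199.54472574]
 [  0.           0.           1.        ]] [[0.0157, -0.9998, 0.0132, -0.052], [-0.9915, -0.0173, -0.1287, 0.5343], [0.1289, -0.0111, -0.9916, 1.3614], [0.0, 0.0, 0.0, 1.0]]
{'clock': 0.1, 'q': array([ 1.22683528,  0.68992025, -0.19452018,  1.56620744,  0.15731145,
        0.90248262, -0.21513194]), 'qd': array([-1.69886458e-03, -2.17486285e-03,  1.69237280e-04, -2.64648339e-03,
        9.73538343e-04,  5.84676848e-04,  5.48194069e-05]), 'joint_torque': array([-3.30204508e-03, -5.28500140e+01, -1.27150364e+00, -1.53838563e+01,
       -5.25570719e-02,  1.93812695e-03,  5.25901669e-05]), 'tool_pos': array([ 0.23028944, -0.58045577,  0.24898633]), 'eef_rot': array([ 9.82210255e-01,  1.87782733e-01, -2.11977959e-04, -7.84827701e-04]), 'contact_force': array([ 0.09805342, -0.18823568,  0.17020808]), 'moment': array([-0.03490439, -0.00809975, -0.02047454]), 'finger_force': 0.0, 'opening': 0.998196081253945}
```

View pics/scene0.png

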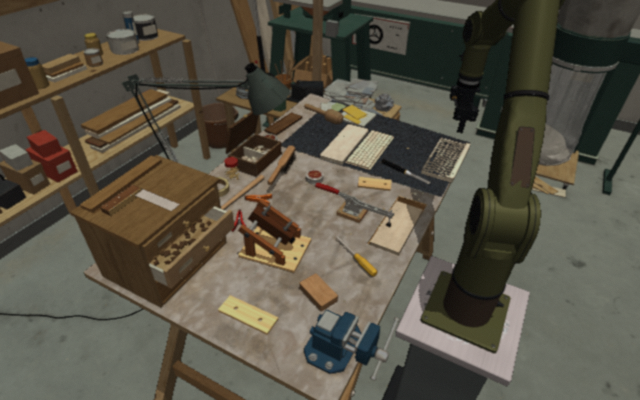

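View pics/top0.png

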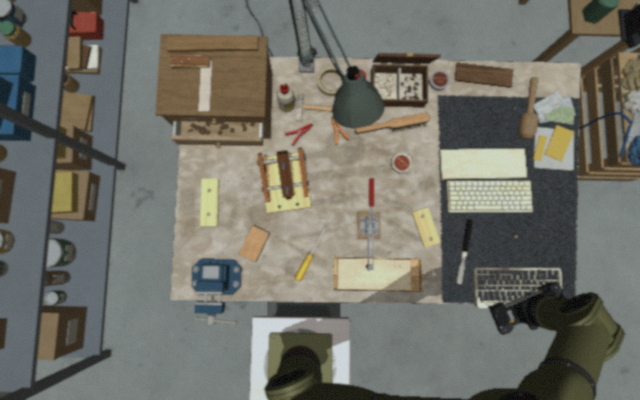

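The top view shows the jig at about (286,180), the long lamination at (209,202) and the short one at (426,227). The scene view shows the jig's slope facing the robot. Next I'll measure the laminations and zoom in on the jig.

```bash
cat > h.py <<'E'
import numpy as np,cv2
from scipy.spatial.transform import Rotation as R
def cast(m,uv,z0):
    """pixels -> world points on plane z=z0"""
    V=m["view"];K=m["intrinsics"]
    uv=np.atleast_2d(uv); d=np.c_[uv,np.ones(len(uv))]@np.linalg.inv(K).T@V[:3,:3]
    c=-V[:3,:3].T@V[:3,3]
    return c+d*((z0-c[2])/d[:,2])[:,None]
def deproj(m,d,u,v):
    z=d[v,u]; K=m["intrinsics"];V=m["view"]
    p=np.stack([(u-K[0,2])/K[0,0]*z,(v-K[1,2])/K[1,1]*z,z],-1)
    return (p-V[:3,3])@V[:3,:3]
def proj(m,P):
    c=np.atleast_2d(P)@m["view"][:3,:3].T+m["view"][:3,3]; q=c@m["intrinsics"].T
    return q[:,:2]/q[:,2:]
E
python3 - <<'E'
from h import *
from plant import camera_model,r
print([a for a in dir(r) if a[0]!='_'])
m=camera_model("top"); p=np.load("top0.npz")["p"]; d=np.load("top0.npz")["d"]
hsv=cv2.cvtColor(p,cv2.COLOR_RGB2HSV)
print(hsv[190,209],hsv[220,424],hsv[202,285])
k=cv2.inRange(hsv,(20,60,110),(35,180,255))
cs,_=cv2.findContours(k,cv2.RETR_EXTERNAL,cv2.CHAIN_APPROX_NONE)
for c in cs:
    if cv2.contourArea(c)<300: continue
    w=cast(m,c[:,0].astype(float),0.010)[:,:2]
    (cx,cy),(a,b),ang=cv2.minAreaRect((w*1000).astype(np.float32))
    print(cv2.boundingRect(c),cv2.contourArea(c),cx,cy,a,b,ang)
a=cv2.resize(p[135:220,245:325],None,fx=5,fy=5,interpolation=cv2.INTER_CUBIC)
s=np.load("scene0.npz")["p"]; b=cv2.resize(s[190:275,230:310],None,fx=5,fy=5,interpolation=cv2.INTER_CUBIC)
cv2.imwrite("pics/jig0.png",np.hstack([a,b])[:,:,::-1])
E
```

```text
['Unreachable', 'finish_job', 'nose_length']
[ 23  58 154] [ 24  86 205] [ 32  79 211]
(269, 334, 14, 43) 335.0 34.03541564941406 78.54263305664062 39.46720504760742 130.2955780029297 88.58738708496094
(412, 208, 29, 39) 601.0 452.8575134277344 -411.41986083984375 126.96070098876953 59.24446105957031 19.996129989624023
(265, 186, 46, 28) 745.5 538.9559326171875 55.074344635009766 78.60040283203125 153.7548828125 9.165867805480957
(200, 179, 19, 48) 735.5 522.7992553710938 313.3211669921875 58.7989501953125 159.43240356445312 89.61894989013672
(52, 171, 20, 42) 685.5 552.48779296875 807.6810913085938 138.19000244140625 62.60069274902344 5.134832859039307
(545, 125, 29, 36) 581.5 751.47607421875 -878.0985717773438 67.60800170898438 120.96427917480469 66.4535140991211
```

View pics/jig0.png

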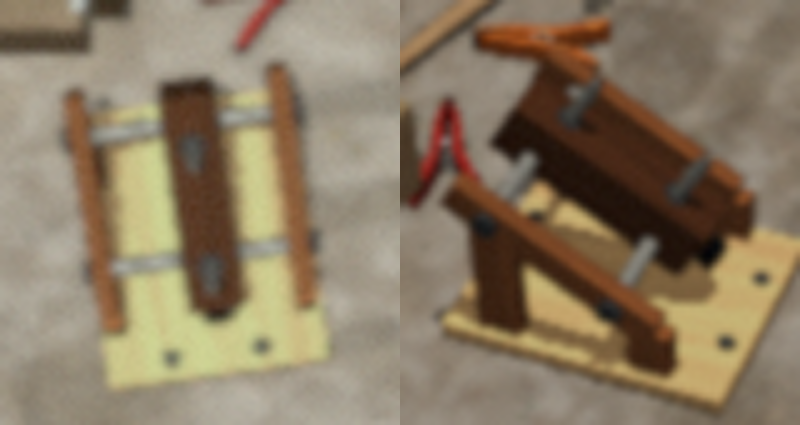

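The crops show the dark carriage with its two grey pins. In the top crop they are at about (193,150) and (212,272), so about (283.6,165) and (287.4,189.4) in the full picture. I'll look from close with the wrist camera, from above along the bed normal.

```bash
cat >> h.py <<'E'
def tool(s): 
    return np.array(s["tool_pos"]),R.from_quat(s["eef_rot"])
def todo(s,P,Rt):
    p,Q=tool(s); sh=Q.inv().apply(np.array(P)-p); rv=(Q.inv()*Rt).as_rotvec()
    sh2=Rt.inv().apply(np.array(P)-p)
    print("shift cur axes",sh.round(4),"turn",rv.round(4),"| shift if turned first",sh2.round(4))
def bedR(yaw,tilt=30):
    "tool orientation for pins leaning tilt deg toward -x', yaw deg"
    return R.from_euler('z',yaw,degrees=True)*R.from_euler('y',-tilt,degrees=True)*R.from_euler('x',180,degrees=True)
E
python3 - <<'E'
from h import *
from plant import camera_model,get_state
m=camera_model("top"); s=get_state()
up=cast(m,[[283.6,165]],.16)[0]; lo=cast(m,[[287.4,189.4]],.12)[0]
print(up,lo,np.degrees(np.arctan2(*(up-lo)[[1,0]])), cast(m,[[285.6,175]],.115))
# base front edge corners in crop (107,385),(328,357)
f=cast(m,[[245+107/5,135+385/5],[245+328/5,135+357/5]],.015); print(f, np.degrees(np.arctan2(*(f[0]-f[1])[[1,0]]))-90)
w=camera_model("wrist"); p,Q=tool(s); V=w["view"]
print("cam in tool",Q.inv().apply(-V[:3,:3].T@V[:3,3]-p).round(3),"\n",(Q.inv().as_matrix()@V[:3,:3].T).round(3)); print(w["intrinsics"])
B=bedR(9); print(B.as_matrix().round(3))
c=(up+lo)/2; c[2]=.115
T=c-.2*B.as_matrix()[:,2]; print(c,T); todo(s,T,B)
d=np.load("top0.npz")["d"]
for u,v in [(357,100),(330,70),(300,40)]: print(deproj(m,d,np.array(u),np.array(v)).round(3))
E
```

```text
[0.62275806 0.05823698 0.16      ] [0.55427529 0.0472005  0.12      ] 9.154910004785986 [[0.60053494 0.0542337  0.115     ]]
[[ 0.49299637  0.12126826  0.015     ]
 [ 0.51430212 -0.02559792  0.015     ]] 8.254266310815325
cam in tool [ 0.081 -0.001 -0.135] 
 [[-0.001 -0.95  -0.313]
 [ 1.    -0.001 -0.   ]
 [-0.    -0.313  0.95 ]]
[[343.21443372   0.         321.89359103]
 [  0.         343.21443372 199.6243034 ]
 [  0.           0.           1.        ]]
[[ 0.855  0.156  0.494]
 [ 0.135 -0.988  0.078]
 [ 0.5    0.    -0.866]]
[0.58851667 0.05271874 0.115     ] [0.48974784 0.03707529 0.28820508]
shift cur axes [ 0.469  -0.4783 -0.0385] turn [-0.0593  0.5218  0.2152] | shift if turned first [ 0.3252 -0.5693  0.1425]
[ 0.716 -0.131  0.468]
[ 0.992 -0.085  0.02 ]
[ 1.534  0.051 -0.795]
```

```bash
python3 -m inch '1 .0276 -.0281 -.0023 0 0 0;1 .0276 -.0281 -.0023 0 0 0;1 .0276 -.0281 -.0023 0 0 0;1 .0276 -.0281 -.0023 0 0 0;1 .0276 -.0281 -.0023 0 0 0;1 .0276 -.0281 -.0023 0 0 0;1 .0276 -.0281 -.0023 0 0 0;1 .0276 -.0281 -.0023 0 0 0;1 .0276 -.0281 -.0023 0 0 0;1 .0276 -.0281 -.0023 0 0 0;1 .0276 -.0281 -.0023 0 0 0;1 .0276 -.0281 -.0023 0 0 0;1 .0276 -.0281 -.0023 0 0 0;1 .0276 -.0281 -.0023 0 0 0;1 .0276 -.0281 -.0023 0 0 0;1 .0276 -.0281 -.0023 0 0 0;1 .0276 -.0281 -.0023 0 0 0' && python3 -m inch '1 0 0 0 -.01 .087 .036;1 0 0 0 -.01 .087 .036;1 0 0 0 -.01 .087 .036;1 0 0 0 -.01 .087 .036;1 0 0 0 -.01 .087 .036;1 0 0 0 -.01 .087 .036;1 0 0 0 0 0 0;1 0 0 0 0 0 0'
cat > look.py <<'E'
import sys,pickle
from h import *
from plant import get_state,snapshot,camera_model
n,cam=sys.argv[1],sys.argv[2]
s=get_state(); m=camera_model(cam); p,d=snapshot(cam)
cv2.imwrite(f"pics/{n}.png",p[:,:,::-1]); pickle.dump((s,m,p,d),open(n+".pkl","wb"))
print(s["clock"],s["tool_pos"],s["contact_force"].round(1))
E
python3 look.py jigw wrist
```

```text
clock: 1.52
tool_pos: [0.4906, 0.038, 0.2888]
eef_rot: [0.982, 0.188, -0.0, 0.0]
contact_force: [1.1, -1.1, -0.4]
opening: 0.998
finger_force: 0.0
clock: 2.18
tool_pos: [0.4916, 0.0348, 0.292]
eef_rot: [0.971, 0.092, 0.221, -0.015]
contact_force: [-0.1, -0.3, -0.9]
opening: 1.002
finger_force: 0.0
2.1833 [0.49163463 0.03483352 0.29203064] [-0.1 -0.3 -0.9]
```

View pics/jigw.png

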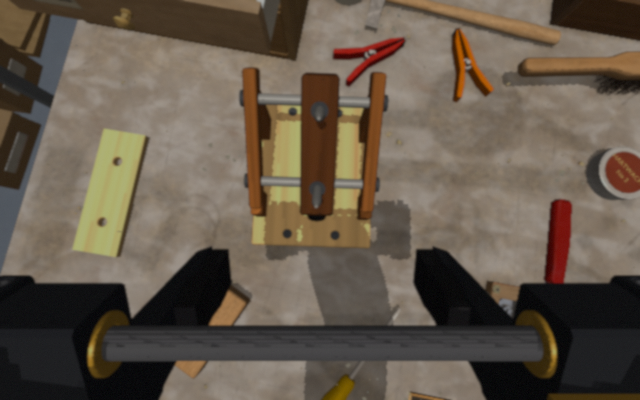

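The wrist view shows the carriage at columns 303–338 and rows 73–215, with pins near (320,112) and (317,193). The long lamination's holes are at (117,160) and (101,222). I'll zoom in for the pin tips and refine the lamination positions by mask.

Run:
```python
from h import *
import pickle
s,m,p,d=pickle.load(open("jigw.pkl","rb"))
a=cv2.resize(p[85:215,290:350],None,fx=6,fy=4.4,interpolation=cv2.INTER_CUBIC)
a=cv2.resize(p[90:130,290:350],None,fx=7,fy=7,interpolation=cv2.INTER_CUBIC)
b=cv2.resize(p[170:220,290:350],None,fx=7,fy=7,interpolation=cv2.INTER_CUBIC)
c=np.vstack([a,b[:310]]); cv2.imwrite("pics/pins.png",c[:,:,::-1]); print(c.shape)
hsv=cv2.cvtColor(p,cv2.COLOR_RGB2HSV)
for v0,v1 in ((95,132),(172,213)):
    k=(hsv[v0:v1,303:338,1]<70); n,l,st,ce=cv2.connectedComponentsWithStats(k.astype(np.uint8))
    print(st[1:]+[303,v0,0,0,0],ce[1:].round(1)+[303,v0])
# lam
k=cv2.inRange(hsv,(18,60,110),(35,190,255)); k[:,:60]=0;k[:,160:]=0;k[:120]=0;k[260:]=0
cs,_=cv2.findContours(k,cv2.RETR_EXTERNAL,cv2.CHAIN_APPROX_NONE); c=max(cs,key=cv2.contourArea)
w=cast(m,c[:,0].astype(float),.010)[:,:2]*1000; print(cv2.minAreaRect(w.astype(np.float32)))
g=p[140:240,80:140].astype(int).sum(2)
h=k[125:258,60:160]; inv=cv2.bitwise_not(h); n,l,st,ce=cv2.connectedComponentsWithStats(inv)
for i in range(1,n):
    if 10<st[i,4]<200: print(st[i],cast(m,ce[i]+[60,125],.010))
# carriage top yaw/plane from depth
u,v=np.meshgrid(np.arange(306,335),np.arange(80,210)); P=deproj(m,d,u,v).reshape(-1,3); P=P[np.isfinite(P).all(1)]
c0=np.median(P,0); 
for _ in range(5):
    U,S,Vt=np.linalg.svd(P-c0,full_matrices=False); nrm=Vt[2]*np.sign(Vt[2,2]); e=(P-c0)@nrm; P=P[abs(e)<.004]; c0=P.mean(0)
print("plane",nrm,c0,len(P),np.degrees(np.arccos(nrm[2])),np.degrees(np.arctan2(-nrm[1],-nrm[0])))
```

```text
(590, 420, 3)
[[311 102  17  20 246]] [[319.1 110.6]]
[[334 179   4   9  33]
 [310 182  15  26 263]] [[335.6 183.1]
 [316.6 192.7]]
((523.5825805664062, 318.6466064453125), (162.89111328125, 64.99479675292969), 1.2177373170852661)
[54 33  7  7 38] [[0.56316686 0.31648761 0.01      ]]
[38 93  8  8 43] [[0.48316716 0.31493604 0.01      ]]
plane [ 0.14620689 -0.98621981  0.07742109] [0.59864776 0.05492437 0.1241729 ] 1085 85.55965459472844 98.43266791045431
```

View pics/pins.png

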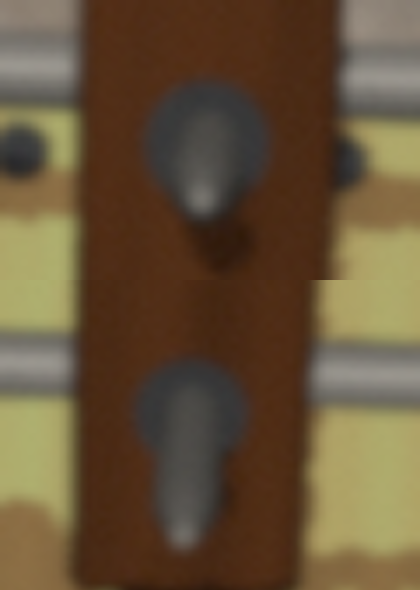

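The zoom shows the base discs at (319.3,110.7) and (317.4,188.9), and the pin tips at about (319,119) and (316.1,206.9).

Run:
```python
from h import *
import pickle
s,m,p,d=pickle.load(open("jigw.pkl","rb"))
bu=cast(m,[[319.3,110.7]],.135)[0]; bl=cast(m,[[317.4,188.9]],.095)[0]
tu=cast(m,[[319,119.2]],.1748)[0]; tl=cast(m,[[316.1,207]],.1348)[0]
yaw=lambda a,b:np.degrees(np.arctan2(*(a-b)[[1,0]]))
print(bu,bl,np.linalg.norm(bu-bl),yaw(bu,bl)); print(tu,tl,np.linalg.norm(tu-tl),yaw(tu,tl))
for y in(8.3,9):
    z=-bedR(y).as_matrix()[:,2]; print(y,"base from tips",(tu+tl)/2-.046*z,"from bases",(bu+bl)/2, "pin dirs",(tu-bu)/.046,z)
u,v=np.meshgrid(np.arange(308,331),np.arange(122,180)); P=deproj(m,d,u,v).reshape(-1,3); c0=np.median(P,0)
A=np.c_[P[:,:2]-c0[:2],np.ones(len(P))]; co=np.linalg.lstsq(A,P[:,2],rcond=None)[0]; print("plane slopes",co,c0,"tilt",np.degrees(np.arctan(np.hypot(*co[:2]))),"yaw",np.degrees(np.arctan2(co[1],co[0])))
# edges of carriage: columns per row
for row in(90,140,160,200):
    g=p[row,295:350].astype(int); print(row,"".join('#' if (x[0]<110 and x[0]>x[2]*1.8 and x[1]<60) else '.' for x in g))
```

```text
[0.63031661 0.06184948 0.135     ] [0.56198348 0.05085601 0.095     ] 0.07993918176802776 9.139461885656159
[0.60723632 0.05796083 0.1748    ] [0.53884538 0.04768191 0.1348    ] 0.07989353840075988 8.547379298036528
8.3 base from tips [0.59579994 0.05614156 0.11496283] from bases [0.59615004 0.05635274 0.115     ] pin dirs [-0.50174533 -0.08453579  0.86521739] [-0.49476289 -0.0721781   0.8660254 ]
9 base from tips [0.59575768 0.05641936 0.11496283] from bases [0.59615004 0.05635274 0.115     ] pin dirs [-0.50174533 -0.08453579  0.86521739] [-0.49384417 -0.07821723  0.8660254 ]
plane slopes [-0.22438401  0.00398945  0.11737686] [0.59705448 0.05577758 0.11577404] tilt 12.648720256262074 yaw 178.9814125770982
90 .......####################################............
140 .......##################################..............
160 .......#################################...............
200 .......##########..........###########.................
```

Run:
```python
from h import *
from plant import get_state,camera_model
s=get_state(); todo(s,[.5232,.3155,.10],bedR(1.1,0))
m=camera_model("top"); d=np.load("top0.npz")["d"]
for u,v in [(215,141),(215,130),(250,141),(230,120)]: print(deproj(m,d,np.array(u),np.array(v)).round(3))
```

```text
shift cur axes [-0.0079 -0.2724  0.2059] turn [-0.0256 -0.448   0.1655] | shift if turned first [ 0.0364 -0.28    0.1922]
[0.694 0.27  0.157]
[0.743 0.283 0.109]
[0.696 0.163 0.157]
[0.748 0.219 0.197]
```

```bash
python3 -m inch '1 0 0 0 -.0051 -.0896 .0331;1 0 0 0 -.0051 -.0896 .0331;1 0 0 0 -.0051 -.0896 .0331;1 0 0 0 -.0051 -.0896 .0331;1 0 0 0 -.0051 -.0896 .0331;1 .004 -.031 0 0 0 0;1 .004 -.031 0 0 0 0;1 .004 -.031 0 0 0 0;1 .004 -.031 0 0 0 0;1 .004 -.031 0 0 0 0;1 .004 -.031 0 0 0 0;1 .004 -.031 0 0 0 0;1 .004 -.031 0 0 0 0;1 .004 -.032 .032 0 0 0;1 0 0 .032 0 0 0;1 0 0 .032 0 0 0;1 0 0 .032 0 0 0;1 0 0 .032 0 0 0;1 0 0 .032 0 0 0;1 0 0 0 0 0 0'; python3 look.py lamw wrist
python3 - <<'E'
from h import *
import pickle
s,m,p,d=pickle.load(open("lamw.pkl","rb"))
hsv=cv2.cvtColor(p,cv2.COLOR_RGB2HSV)
k=cv2.inRange(hsv,(18,60,90),(35,190,255))
cs,h=cv2.findContours(k,cv2.RETR_CCOMP,cv2.CHAIN_APPROX_NONE)
for c,hh in zip(cs,h[0]):
    a=cv2.contourArea(c)
    if a>2000 and hh[3]<0: print("lam",cv2.boundingRect(c),a,cv2.minAreaRect((cast(m,c[:,0].astype(float),.01)[:,:2]*1000).astype(np.float32)))
    if a>60 and hh[3]>=0: M=cv2.moments(c); print("hole",a,M["m10"]/M["m00"],M["m01"]/M["m00"],cast(m,[[M["m10"]/M["m00"],M["m01"]/M["m00"]]],.01))
todo(s,[.5232,.3155,.0125],bedR(1.1,0))
E
```

```text
clock: 3.9
tool_pos: [0.5184, 0.3109, 0.0965]
eef_rot: [1.0, 0.01, -0.006, 0.002]
contact_force: [-1.2, 0.6, -0.7]
opening: 1.003
finger_force: 0.0
3.9 [0.51842016 0.31090748 0.09647778] [-1.2  0.6 -0.7]
lam (269, 79, 91, 226) 17924.5 ((522.2935180664062, 315.7554626464844), (161.2270050048828, 58.4202995300293), 0.7355311512947083)
hole 121.0 315.8829201101928 254.53856749311294 [[0.48371456 0.31480973 0.01      ]]
hole 91.0 348.18131868131866 180.8186813186813 [[0.5390808  0.29393426 0.01      ]]
hole 74.0 318.9527027027027 160.51576576576576 [[0.55253267 0.31365456 0.01      ]]
hole 361.0 314.45244690674053 143.6606648199446 [[0.56352191 0.31672062 0.01      ]]
hole 74.5 350.0536912751678 115.6062639821029 [[0.58153309 0.29457924 0.01      ]]
lam (589, 0, 51, 253) 6124.0 ((567.2040405273438, 125.10095977783203), (165.99075317382812, 34.53308868408203), 17.746623992919922)
hole 146.5 600.2275312855518 222.08418657565414 [[0.51218533 0.11668108 0.01      ]]
hole 99.5 619.822445561139 146.50921273031824 [[0.56510833 0.11884558 0.01      ]]
hole 93.5 631.5757575757575 112.0392156862745 [[0.58684186 0.11795961 0.01      ]]
shift cur axes [ 0.0058 -0.0049  0.0839] turn [ 0.0042  0.0115 -0.    ] | shift if turned first [ 0.0049 -0.0045  0.084 ]
```

```bash
python3 -m inch '1 .0055 -.005 0 .004 .0115 .003;1 0 0 .025 0 0 0;1 0 0 .025 0 0 0;1 0 0 .02 0 0 0;1 0 0 .01 0 0 0;1 0 0 .0035 0 0 0;1 0 0 0 0 0 0;1 0 0 0 0 0 0' && python3 -c "
from h import *
from plant import get_state
s=get_state();print(s['tool_pos'],s['contact_force']);todo(s,[.5236,.3158,.0125],bedR(1.2,0))"
```

```text
clock: 4.62
tool_pos: [0.5293, 0.3189, 0.0207]
eef_rot: [1.0, 0.008, 0.007, -0.003]
contact_force: [0.6, -0.6, -0.2]
opening: 1.002
finger_force: 0.0
[0.52931544 0.31886352 0.02070008] [ 0.59328727 -0.64104867 -0.16048771]
shift cur axes [-0.0059  0.003   0.0081] turn [-0.0059 -0.0132 -0.0057] | shift if turned first [-0.0058  0.0029  0.0082]
```

```bash
python3 -m inch '1 -.0055 .003 .005 -.005 -.013 -.006;1 0 0 0 0 0 0;1 0 0 0 0 0 0' && python3 -m inch '1 0 0 0 0 0 0;1 0 0 0 0 0 0;1 0 0 0 0 0 0'; python3 -c "
from h import *
from plant import get_state
s=get_state();todo(s,[.5236,.3158,.0125],bedR(1.2,0))"
```

```text
clock: 4.87
tool_pos: [0.5227, 0.3148, 0.0144]
eef_rot: [1.0, 0.011, -0.001, 0.0]
contact_force: [0.4, -0.0, -0.1]
opening: 0.998
finger_force: 0.0
clock: 5.12
tool_pos: [0.5228, 0.315, 0.0141]
eef_rot: [1.0, 0.011, -0.001, 0.0]
contact_force: [-0.1, -0.4, 1.2]
opening: 0.997
finger_force: 0.0
shift cur axes [ 0.0008 -0.0008  0.0016] turn [0.0009 0.002  0.0005] | shift if turned first [ 0.0008 -0.0008  0.0016]
```

```bash
python3 -m inch '1 .0008 -.0008 .0013 0 .002 0;1 0 0 0 0 0 0;-1 0 0 0 0 0 0;-1 0 0 0 0 0 0;-1 0 0 0 0 0 0;-1 0 0 0 0 0 0;-1 0 0 0 0 0 0;-1 0 0 0 0 0 0;-1 0 0 0 0 0 0;-1 0 0 0 0 0 0' 35; python3 -c "
from h import *
from plant import get_state
B=bedR(8.8);C=np.array([.596,.0563,.115])
s=get_state();p,_=tool(s);print(p);T=C-B.as_matrix()[:,2]*.085;print('T',T);todo(s,T,B);todo(s,[.5,.25,.28],B)"
```

```text
clock: 5.95
tool_pos: [0.5235, 0.3156, 0.0126]
eef_rot: [1.0, 0.011, -0.0, 0.001]
contact_force: [0.7, -1.0, -0.1]
opening: 0.633
finger_force: 35.0
[0.52345269 0.31564729 0.01262101]
T [0.55400029 0.0497981  0.18861216]
shift cur axes [ 0.0248  0.2666 -0.1757] turn [ 0.0357  0.5232 -0.1289] | shift if turned first [ 0.0789  0.2674 -0.1577]
shift cur axes [-0.0249  0.0654 -0.2673] turn [ 0.0357  0.5232 -0.1289] | shift if turned first [ 0.1049  0.0613 -0.2482]
```

```bash
python3 -m inch '-1 0 0 -.015 0 0 0;-1 0 0 -.03 0 0 0;-1 0 0 -.035 0 0 0;-1 0 0 -.035 0 0 0;-1 0 0 -.035 0 0 0;-1 0 0 -.03 0 0 0;-1 0 0 -.02 0 0 0;-1 0 0 0 .0051 .0747 -.0184;-1 0 0 0 .0051 .0747 -.0184;-1 0 0 0 .0051 .0747 -.0184;-1 0 0 0 .0051 .0747 -.0184;-1 0 0 0 .0051 .0747 -.0184;-1 0 0 0 .0051 .0747 -.0184;-1 0 0 0 .0051 .0747 -.0184;-1 0 0 0 0 0 0;-1 0 0 0 0 0 0' 35; python3 -m inch '-1 -.002 .0267 0 0 0 0;-1 -.002 .0267 0 0 0 0;-1 -.002 .0267 0 0 0 0;-1 -.002 .0267 0 0 0 0;-1 -.002 .0267 0 0 0 0;-1 -.002 .0267 0 0 0 0;-1 -.002 .0267 0 0 0 0;-1 -.002 .0267 0 0 0 0;-1 -.002 .0267 0 0 0 0;-1 -.003 .0267 0 0 0 0;-1 0 0 0 0 0 0;-1 0 0 0 0 0 0;-1 0 0 0 0 0 0'; python3 look.py over wrist; python3 -c "
from h import *
from plant import get_state
B=bedR(8.8);C=np.array([.596,.0563,.115])
s=get_state();T=C-B.as_matrix()[:,2]*.085;todo(s,T,B)"
```

```text
clock: 7.28
tool_pos: [0.5282, 0.3245, 0.2249]
eef_rot: [0.966, 0.074, 0.249, -0.015]
contact_force: [0.2, 0.4, -1.3]
opening: 0.629
finger_force: 35.0
clock: 8.37
tool_pos: [0.5645, 0.0665, 0.2511]
eef_rot: [0.972, 0.071, 0.224, -0.005]
contact_force: [-0.3, 0.7, -0.4]
opening: 0.628
finger_force: 35.0
8.3667 [0.5645235  0.06649012 0.2510615 ] [-0.3  0.7 -0.4]
shift cur axes [-0.0387  0.0148  0.0508] turn [0.0249 0.0722 0.0001] | shift if turned first [-0.0423  0.016   0.0475]
```

View pics/over.png

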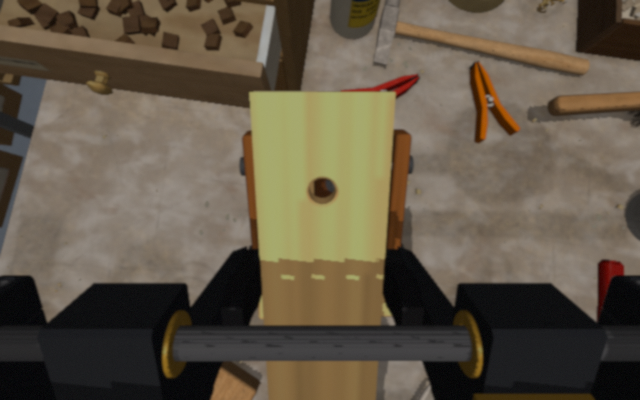

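The lamination is held square, and its upper hole is visible at (322,190). I'll correct the residual pose and check where that hole sits in the tool frame.

```bash
python3 - <<'E'
from h import *
import pickle
s,m,p,d=pickle.load(open("over.pkl","rb")); t,Q=tool(s)
V=m["view"];c=-V[:3,:3].T@V[:3,3]
for uv in ([321.8,190],[322,189],[250,95],[396,95]):
    ray=np.linalg.inv(m["intrinsics"])@[*uv,1]@V[:3,:3]
    a=Q.inv().apply(c-t);b=Q.inv().apply(ray); print(uv,(a+b*(.0026-a[2])/b[2]).round(4))
E
python3 -m inch '-1 0 0 0 .0062 .018 0;-1 0 0 0 .0062 .018 0;-1 0 0 0 .0062 .018 0;-1 0 0 0 .0062 .018 0;-1 -.01 .004 0 0 0 0;-1 -.01 .004 0 0 0 0;-1 -.01 .004 0 0 0 0;-1 -.012 .004 0 0 0 0;-1 0 0 .012 0 0 0;-1 0 0 .012 0 0 0;-1 0 0 .012 0 0 0;-1 0 0 .01 0 0 0;-1 0 0 0 0 0 0;-1 0 0 0 0 0 0;-1 0 0 0 0 0 0'
python3 -c "
from h import *
from plant import get_state
B=bedR(8.8);C=np.array([.596,.0563,.115])
s=get_state();T=C-B.as_matrix()[:,2]*.085;todo(s,T,B)"
```

```text
[321.8, 190] [ 0.0401 -0.0006  0.0026]
[322, 189] [ 0.0405 -0.0005  0.0026]
[250, 95] [ 0.0783 -0.0282  0.0026]
[396, 95] [0.0782 0.028  0.0026]
clock: 9.67
tool_pos: [0.5742, 0.0485, 0.2371]
eef_rot: [0.973, 0.077, 0.218, -0.019]
contact_force: [-0.5, 1.0, -0.9]
opening: 0.633
finger_force: 35.0
shift cur axes [-0.0386 -0.0044  0.0354] turn [-0.0047  0.0832  0.0024] | shift if turned first [-0.0414 -0.0044  0.0321]
```

```bash
python3 -c "
from plant import get_state
print(get_state()['q'].round(3))"; python3 -m inch '-1 0 0 0 0 0 0;-1 0 0 0 0 0 0;-1 0 0 0 0 0 0'; python3 -c "
from h import *
from plant import get_state
print(get_state()['q'].round(3))
B=bedR(8.8);C=np.array([.596,.0563,.115])
s=get_state();T=C-B.as_matrix()[:,2]*.085;todo(s,T,B)"
```

```text
[-0.117  0.535 -0.07   2.146  1.08   0.043 -2.654]
clock: 9.92
tool_pos: [0.5743, 0.0483, 0.2377]
eef_rot: [0.973, 0.077, 0.218, -0.019]
contact_force: [0.1, 0.1, -1.5]
opening: 0.628
finger_force: 35.0
[-0.117  0.534 -0.07   2.146  1.08   0.043 -2.654]
shift cur axes [-0.0389 -0.0045  0.036 ] turn [-0.0046  0.0822  0.0023] | shift if turned first [-0.0417 -0.0046  0.0326]
```

The arm is blocked: joint 6 is at 0.04 and joint 7 is at its limit. The lamination is the same turned half round, so I'll turn the tool half round about its z. That brings joint 7 to about 0.5, and then I can finish the tilt.

```bash
python3 -m inch '-1 0 0 0 0 0 -.12;-1 0 0 0 0 0 -.12;-1 0 0 0 0 0 -.12;-1 0 0 0 0 0 -.12;-1 0 0 0 0 0 -.12;-1 0 0 0 0 0 -.12;-1 0 0 0 0 0 -.12;-1 0 0 0 0 0 -.12;-1 0 0 0 0 0 -.12;-1 0 0 0 0 0 -.12;-1 0 0 0 0 0 -.12;-1 0 0 0 0 0 -.12;-1 0 0 0 0 0 -.12' ; python3 -m inch '-1 0 0 0 0 0 -.12;-1 0 0 0 0 0 -.12;-1 0 0 0 0 0 -.12;-1 0 0 0 0 0 -.12;-1 0 0 0 0 0 -.12;-1 0 0 0 0 0 -.12;-1 0 0 0 0 0 -.12;-1 0 0 0 0 0 -.12;-1 0 0 0 0 0 -.12;-1 0 0 0 0 0 -.12;-1 0 0 0 0 0 -.12;-1 0 0 0 0 0 -.12;-1 0 0 0 0 0 0;-1 0 0 0 0 0 0'
cat >> h.py <<'E'
def bedR2(yaw,tilt=30): return bedR(yaw,tilt)*R.from_euler('z',180,degrees=True)
C=np.array([.596,.0563,.115])
def go(h,yaw=8.8,dx=0,dy=0):
    "to TCP h above the bed centre, half-turned tool"
    from plant import get_state
    B=bedR2(yaw); s=get_state(); todo(s,C-B.as_matrix()[:,2]*h+B.apply([dx,dy,0]),B); print(s["q"].round(3),s["contact_force"].round(1),s["clock"])
E
python3 -c "
from h import *
go(.085)"
```

```text
clock: 11.0
tool_pos: [0.5743, 0.0481, 0.2376]
eef_rot: [0.636, 0.74, 0.168, 0.141]
contact_force: [0.3, 0.4, -1.0]
opening: 0.626
finger_force: 35.0
clock: 12.17
tool_pos: [0.5743, 0.0481, 0.2376]
eef_rot: [-0.006, 0.976, 0.034, 0.216]
contact_force: [0.3, -0.4, -1.0]
opening: 0.627
finger_force: 35.0
shift cur axes [ 0.0391 -0.001   0.0358] turn [-0.0016 -0.0825 -0.1429] | shift if turned first [0.0417 0.0048 0.0325]
[ 0.151  0.565 -0.481  2.133  1.426  0.271  0.017] [ 0.3 -0.4 -1. ] 12.1667
```

Joint 7 is free now. I'll finish the turn and tilt slowly.

```bash
python3 -m inch '-1 0 0 0 0 -.021 -.036;-1 0 0 0 0 -.021 -.036;-1 0 0 0 0 -.021 -.036;-1 0 0 0 0 -.021 -.036;-1 0 0 0 0 0 0;-1 .01 .001 0 0 0 0;-1 .01 .001 0 0 0 0;-1 .01 .001 0 0 0 0;-1 .01 .001 0 0 0 0;-1 0 0 0 0 0 0;-1 0 0 0 0 0 0'; python3 -c "
from h import *
go(.085)"
```

```text
clock: 13.08
tool_pos: [0.5395, 0.0466, 0.2172]
eef_rot: [-0.075, 0.963, 0.019, 0.258]
contact_force: [0.7, -0.4, -0.1]
opening: 0.627
finger_force: 35.0
shift cur axes [0.0015 0.001  0.0321] turn [-0.0013 -0.0001  0.0027] | shift if turned first [0.0015 0.001  0.0321]
[ 0.274  0.629 -0.709  2.317  2.069  0.492 -0.497] [ 0.7 -0.4 -0.1] 13.0833
```

```bash
python3 -m inch '-1 .0015 .001 .008 0 0 0;-1 0 0 .012 0 0 0;-1 0 0 .012 0 0 0;-1 0 0 0 0 0 .003;-1 0 0 0 0 0 0;-1 0 0 0 0 0 0'; python3 -c "
from h import *
go(.085)"; python3 look.py over2 wrist
```

```text
clock: 13.58
tool_pos: [0.5541, 0.0501, 0.1891]
eef_rot: [-0.075, 0.963, 0.019, 0.259]
contact_force: [-0.6, 0.4, -1.4]
opening: 0.631
finger_force: 35.0
shift cur axes [ 0.0004 -0.0002  0.0003] turn [-0.0012  0.0013  0.0012] | shift if turned first [ 0.0004 -0.0002  0.0003]
[ 0.271  0.713 -0.726  2.303  2.129  0.562 -0.536] [-0.6  0.4 -1.4] 13.5833
13.5833 [0.55414066 0.0500701  0.18908638] [-0.6  0.4 -1.4]
```

View pics/over2.png

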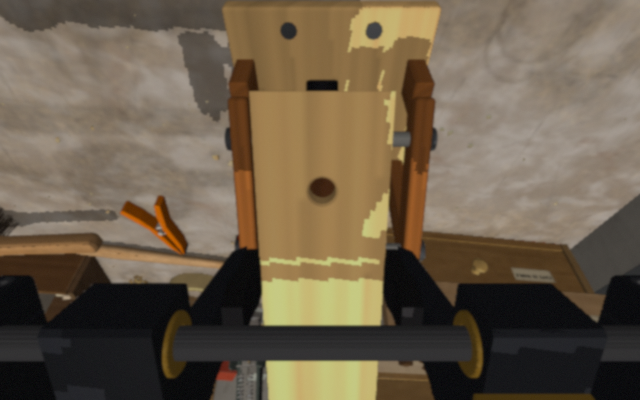

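The lamination is lined up, with its hole at (322,188). I'll start threading in small steps.

```bash
python3 -m inch '-1 .0004 0 .006 0 0 0;-1 0 0 .006 0 0 0;-1 0 0 .006 0 0 0;-1 0 0 .006 0 0 0;-1 0 0 .004 0 0 0;-1 0 0 .004 0 0 0;-1 0 0 .004 0 0 0;-1 0 0 .004 0 0 0;-1 0 0 0 0 0 0;-1 0 0 0 0 0 0'; python3 -c "
from h import *
go(.045)"
```

```text
clock: 14.47
tool_pos: [0.5734, 0.0529, 0.1538]
eef_rot: [-0.075, 0.963, 0.019, 0.258]
contact_force: [0.5, 0.6, -0.9]
opening: 0.629
finger_force: 35.0
shift cur axes [-0.0004 -0.0001  0.0001] turn [-0.001   0.0008  0.0015] | shift if turned first [-0.0004 -0.0001  0.0001]
[ 0.264  0.811 -0.728  2.271  2.187  0.624 -0.556] [ 0.5  0.6 -0.9] 14.4667
```

No contact force, so it's threading. I'll continue to home at h of about 12.5 mm.

```bash
python3 -m inch '-1 0 0 .004 0 0 0;-1 0 0 .004 0 0 0;-1 0 0 .004 0 0 0;-1 0 0 .004 0 0 0;-1 0 0 .004 0 0 0;-1 0 0 .004 0 0 0;-1 0 0 0 0 0 0;-1 0 0 .002 0 0 0;-1 0 0 .002 0 0 0;-1 0 0 .002 0 0 0;-1 0 0 .002 0 0 0;-1 0 0 0 0 0 0;-1 0 0 0 0 0 0'; python3 -c "
from h import *
go(.0126)"
```

```text
clock: 15.55
tool_pos: [0.5893, 0.0553, 0.1263]
eef_rot: [-0.075, 0.963, 0.019, 0.259]
contact_force: [-0.0, 0.8, -0.6]
opening: 0.627
finger_force: 35.0
shift cur axes [-0.0002 -0.0001  0.0006] turn [-0.0012  0.001   0.0016] | shift if turned first [-0.0002 -0.0001  0.0006]
[ 0.256  0.882 -0.722  2.237  2.226  0.659 -0.561] [-0.   0.8 -0.6] 15.55
```

```bash
python3 -m inch '-1 0 0 .001 0 0 0;-1 0 0 .001 0 0 0;-1 0 0 .001 0 0 0;-1 0 0 0 0 0 0;-1 0 0 0 0 0 0'; python3 -c "
from h import *
go(.0126)"
```

```text
clock: 15.97
tool_pos: [0.5898, 0.0554, 0.1255]
eef_rot: [-0.075, 0.963, 0.019, 0.259]
contact_force: [-9.6, -3.6, 18.3]
opening: 0.625
finger_force: 35.0
shift cur axes [-0.0001 -0.0001 -0.0004] turn [-0.0016  0.0025  0.003 ] | shift if turned first [-0.0001 -0.0001 -0.0004]
[ 0.257  0.885 -0.723  2.237  2.229  0.663 -0.562] [-9.6 -3.6 18.3] 15.9667
```

Home: about 20 N along the pins at the expected height. I'll ease off, open, withdraw along the pins and look.

```bash
python3 -m inch '-1 0 0 -.002 0 0 0;.64 0 0 0 0 0 0;.64 0 0 0 0 0 0;.64 0 0 0 0 0 0;.64 0 0 -.005 0 0 0;.64 0 0 -.015 0 0 0;.64 0 0 -.025 0 0 0;.64 0 0 -.03 0 0 0;1 0 0 -.035 0 0 0;1 0 0 -.035 0 0 0;1 0 0 0 0 0 0;1 0 0 0 0 0 0'; python3 look.py home1 wrist; python3 -c "
from h import *
from plant import get_state
s=get_state();go(.15)
for f in (bedR,bedR2):
  todo(s,[.4529,-.4114,.25],f(20,0))"
```

```text
clock: 16.97
tool_pos: [0.5181, 0.0443, 0.2531]
eef_rot: [-0.075, 0.962, 0.018, 0.261]
contact_force: [0.2, 0.8, -0.7]
opening: 0.997
finger_force: 0.0
16.9667 [0.51812266 0.04429749 0.25311107] [ 0.2  0.8 -0.7]
shift cur axes [ 0.0003 -0.      0.0077] turn [-0.0022  0.003   0.002 ] | shift if turned first [ 0.0003 -0.      0.0077]
[ 0.272  0.52  -0.683  2.339  1.987  0.408 -0.443] [-1.3 -0.2 -0.4] 17.0167
shift cur axes [ 0.1179 -0.4402 -0.0651] turn [0.7682 0.0793 2.8515] | shift if turned first [-0.2173  0.4058  0.0017]
shift cur axes [ 0.1179 -0.4402 -0.0651] turn [-0.0541  0.5246 -0.1895] | shift if turned first [ 0.2173 -0.4058  0.0017]
```

View pics/home1.png

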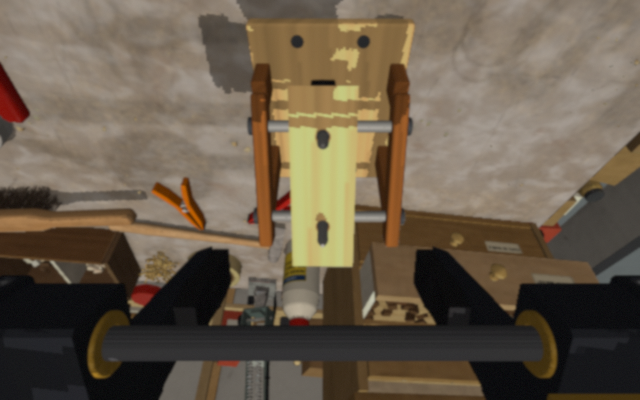

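The long lamination lies on the carriage with both pins through it, at (322,138) and (322,232). I'll un-tilt, turn half round again because joint 7 would hit its limit near the short one, and go there.

```bash
python3 -m inch '1 0 0 0 0 .0874 0;1 0 0 0 0 .0874 0;1 0 0 0 0 .0874 0;1 0 0 0 0 .0874 0;1 0 0 0 0 .0874 0;1 0 0 0 0 .0874 0;1 0 0 0 0 0 .12;1 0 0 0 0 0 .12;1 0 0 0 0 0 .12;1 0 0 0 0 0 .12;1 0 0 0 0 0 .12;1 0 0 0 0 0 .12;1 0 0 0 0 0 .12;1 0 0 0 0 0 .12;1 0 0 0 0 0 .12;1 0 0 0 0 0 .12'; python3 -m inch '1 0 0 0 0 0 .12;1 0 0 0 0 0 .12;1 0 0 0 0 0 .12;1 0 0 0 0 0 .12;1 0 0 0 0 0 .12;1 0 0 0 0 0 .12;1 0 0 0 0 0 .12;1 0 0 0 0 0 .12;1 0 0 0 0 0 .12;1 0 0 0 0 0 .12;1 0 0 0 0 0 .12;1 0 0 0 0 0 .12;1 0 0 0 0 0 .12;1 0 0 0 0 0 .12;1 0 0 0 0 0 0;1 0 0 0 0 0 0';python3 -c "
from h import *
from plant import get_state
s=get_state();print(s['q'].round(3));todo(s,[.4529,-.4114,.2],bedR(20,0))"
```

```text
clock: 18.35
tool_pos: [0.5158, 0.0282, 0.2412]
eef_rot: [0.503, 0.856, 0.054, 0.11]
contact_force: [-0.2, -0.1, 0.0]
opening: 1.003
finger_force: 0.0
clock: 19.68
tool_pos: [0.5158, 0.0284, 0.2418]
eef_rot: [0.972, 0.202, 0.118, 0.034]
contact_force: [0.3, 0.2, -0.3]
opening: 1.003
finger_force: 0.0
[-0.271  0.492  0.133  2.129 -0.017  0.285 -1.307]
shift cur axes [-0.241   0.3741  0.0334] turn [ 0.1086 -0.2215  0.0599] | shift if turned first [-0.2096  0.3918  0.0418]
```

```bash
python3 -m inch '1 0 0 0 .036 -.074 .02;1 0 0 0 .036 -.074 .02;1 0 0 0 .036 -.074 .02;1 -.016 .03 0 0 0 0;1 -.016 .03 0 0 0 0;1 -.016 .03 0 0 0 0;1 -.016 .03 0 0 0 0;1 -.016 .03 0 0 0 0;1 -.016 .03 0 0 0 0;1 -.016 .03 0 0 0 0;1 -.016 .03 0 0 0 0;1 -.016 .03 0 0 0 0;1 -.016 .03 0 0 0 0;1 -.016 .03 0 0 0 0;1 -.016 .03 .03 0 0 0;1 -.017 .03 .03 0 0 0;1 0 0 .03 0 0 0;1 0 0 0 0 0 0;1 0 0 0 0 0 0'; python3 look.py short wrist
python3 - <<'E'
from h import *
import pickle
s,m,p,d=pickle.load(open("short.pkl","rb"))
hsv=cv2.cvtColor(p,cv2.COLOR_RGB2HSV)
k=cv2.inRange(hsv,(18,60,90),(35,190,255))
cs,h=cv2.findContours(k,cv2.RETR_CCOMP,cv2.CHAIN_APPROX_NONE)
for c,hh in zip(cs,h[0]):
    a=cv2.contourArea(c)
    if a>2000 and hh[3]<0: print("lam",cv2.boundingRect(c),a,cv2.minAreaRect((cast(m,c[:,0].astype(float),.01)[:,:2]*1000).astype(np.float32)))
    if a>60 and hh[3]>=0: M=cv2.moments(c); print("hole",a,M["m10"]/M["m00"],M["m01"]/M["m00"],cast(m,[[M["m10"]/M["m00"],M["m01"]/M["m00"]]],.01))
todo(s,[.4529,-.4114,.0125],bedR(20,0))
E
```

```text
clock: 21.27
tool_pos: [0.4517, -0.4021, 0.1558]
eef_rot: [0.985, 0.173, 0.0, -0.003]
contact_force: [0.2, 1.6, 0.7]
opening: 1.001
finger_force: 0.0
21.2667 [ 0.45170125 -0.40212441  0.15584706] [0.2 1.6 0.7]
lam (302, 115, 70, 143) 8650.5 ((452.3589172363281, -412.94683837890625), (125.28599548339844, 57.71356964111328), 18.831356048583984)
hole 96.5 334.04490500863557 232.40932642487047 [[ 0.41558349 -0.42514656  0.01      ]]
hole 109.5 323.2541856925418 167.24505327245052 [[ 0.46797973 -0.39595849  0.01      ]]
hole 66.0 341.1616161616161 162.83838383838383 [[ 0.47657884 -0.40870519  0.01      ]]
hole 279.5 352.9594514013118 156.8360166964818 [[ 0.48462614 -0.41609084  0.01      ]]
hole 346.5 335.17797017797017 143.43001443001444 [[ 0.49000351 -0.3983592   0.01      ]]
hole 70.0 349.2095238095238 132.81428571428572 [[ 0.50191495 -0.4060361   0.01      ]]
hole 81.0 327.1975308641975 124.07407407407408 [[ 0.50238188 -0.38687333  0.01      ]]
shift cur axes [-0.0022  0.0099  0.1433] turn [-0.0053 -0.0014 -0.0018] | shift if turned first [-0.002   0.0091  0.1433]
```

View pics/short.png

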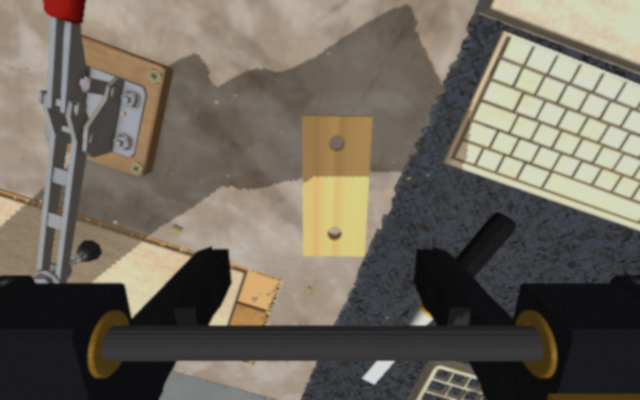

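The short lamination's holes are at (337,143) and (334,233), giving a centre of about (0.4528, -0.4128) and a yaw of about 18.7°. I'll descend.

```bash
python3 -m inch '1 -.0024 .0105 0 -.005 -.001 .021;1 0 0 .03 0 0 0;1 0 0 .03 0 0 0;1 0 0 .03 0 0 0;1 0 0 .02 0 0 0;1 0 0 .015 0 0 0;1 0 0 .008 0 0 0;1 0 0 0 0 0 0;1 0 0 0 0 0 0;1 0 0 0 0 0 0;1 0 0 0 0 0 0';python3 -c "
from h import *
from plant import get_state
s=get_state();todo(s,[.4528,-.4128,.0125],bedR(18.7,0))"
```

```text
clock: 22.23
tool_pos: [0.4554, -0.4155, 0.0263]
eef_rot: [0.987, 0.161, 0.003, 0.003]
contact_force: [0.8, 0.2, -1.1]
opening: 1.001
finger_force: 0.0
shift cur axes [-0.0016 -0.0035  0.0138] turn [ 0.0072 -0.0041 -0.0023] | shift if turned first [-0.0016 -0.0034  0.0138]
```

```bash
python3 -m inch '1 -.0016 -.0034 .006 .0072 -.004 -.002;1 0 0 .005 0 0 0;1 0 0 0 0 0 0;1 0 0 0 0 0 0;1 0 0 0 0 0 0;1 0 0 0 0 0 0';python3 -c "
from h import *
from plant import get_state
s=get_state();todo(s,[.4528,-.4128,.0125],bedR(18.7,0))"
```

```text
clock: 22.73
tool_pos: [0.4521, -0.4121, 0.0145]
eef_rot: [0.987, 0.162, -0.001, -0.001]
contact_force: [-1.7, 2.4, 7.4]
opening: 0.999
finger_force: 4.0
shift cur axes [0.0004 0.0009 0.002 ] turn [-0.0018  0.0009 -0.0003] | shift if turned first [0.0004 0.0009 0.002 ]
```

The right fingertip touches the thick mat beside the lamination. I'll lift, narrow the fingers to about 66 mm, and go down again.

```bash
python3 -m inch '1 0 0 -.006 0 0 0;.5 .0004 .0009 0 0 0 0;.5 0 0 0 0 0 0;.5 0 0 0 0 0 0;.5 0 0 .005 0 0 0;.5 0 0 .003 0 0 0;.5 0 0 0 0 0 0;.5 0 0 0 0 0 0;.5 0 0 0 0 0 0';python3 -c "
from h import *
from plant import get_state
s=get_state();todo(s,[.4528,-.4128,.0125],bedR(18.7,0))"
```

```text
clock: 23.48
tool_pos: [0.4525, -0.4127, 0.0116]
eef_rot: [0.987, 0.162, -0.001, -0.001]
contact_force: [-0.2, -0.4, 2.7]
opening: 0.753
finger_force: 1.5
shift cur axes [ 0.0003  0.0002 -0.0009] turn [-0.0026  0.0014 -0.0004] | shift if turned first [ 0.0003  0.0002 -0.0009]
```

```bash
python3 -m inch '.5 0 0 -.001 0 0 0;-1 0 0 0 0 0 0;-1 0 0 0 0 0 0;-1 0 0 0 0 0 0;-1 0 0 0 0 0 0;-1 0 0 0 0 0 0;-1 0 0 0 0 0 0;-1 0 0 0 0 0 0' 35; python3 -m inch '-1 0 0 -.01 0 0 0;-1 0 0 -.025 0 0 0;-1 0 0 -.035 0 0 0;-1 0 0 -.035 0 0 0;-1 0 0 -.035 0 0 0;-1 0 0 -.035 0 0 0;-1 0 0 -.035 0 0 0;-1 0 0 -.03 0 0 0;-1 0 0 0 0 0 0;-1 0 0 0 0 0 0'; python3 look.py held wrist
```

```text
clock: 24.15
tool_pos: [0.4526, -0.4128, 0.0127]
eef_rot: [0.987, 0.162, -0.001, -0.001]
contact_force: [0.4, -0.6, -0.7]
opening: 0.63
finger_force: 35.0
clock: 24.98
tool_pos: [0.4537, -0.4139, 0.2553]
eef_rot: [0.987, 0.162, 0.001, 0.001]
contact_force: [0.5, 0.3, -1.2]
opening: 0.628
finger_force: 35.0
24.9833 [ 0.45373129 -0.41388653  0.25534312] [ 0.5  0.3 -1.2]
```

```bash
python3 -m inch '-1 .0145 -.0285 0 0 0 0;-1 .0145 -.0285 0 0 0 0;-1 .0145 -.0285 0 0 0 0;-1 .0145 -.0285 0 0 0 0;-1 .0145 -.0285 0 0 0 0;-1 .0145 -.0285 0 0 0 0;-1 .0145 -.0285 0 0 0 0;-1 .0145 -.0285 0 0 0 0;-1 .0145 -.0285 0 0 0 0;-1 .0145 -.0285 0 0 0 0;-1 .0145 -.0285 0 0 0 0;-1 .0145 -.0285 0 0 0 0;-1 .0145 -.0285 0 0 0 0;-1 .0145 -.0285 0 0 0 0;-1 0 0 0 0 0 0;-1 0 0 0 0 0 0'; python3 -m inch '-1 0 0 0 0 0 -.12;-1 0 0 0 0 0 -.12;-1 0 0 0 0 0 -.12;-1 0 0 0 0 0 -.12;-1 0 0 0 0 0 -.12;-1 0 0 0 0 0 -.12;-1 0 0 0 0 0 -.12;-1 0 0 0 0 0 -.12;-1 0 0 0 0 0 -.12;-1 0 0 0 0 0 -.12;-1 0 0 0 0 0 -.12;-1 0 0 0 0 0 -.12';python3 -m inch '-1 0 0 0 0 0 -.12;-1 0 0 0 0 0 -.12;-1 0 0 0 0 0 -.12;-1 0 0 0 0 0 -.12;-1 0 0 0 0 0 -.12;-1 0 0 0 0 0 -.12;-1 0 0 0 0 0 -.12;-1 0 0 0 0 0 -.12;-1 0 0 0 0 0 -.12;-1 0 0 0 0 0 -.12;-1 0 0 0 0 0 -.12;-1 0 0 0 0 0 -.12;-1 0 0 0 0 0 0;-1 0 0 0 0 0 0';python3 - <<'E'
from h import *
import pickle
go(.14)
s,m,p,d=pickle.load(open("held.pkl","rb")); t,Q=tool(s)
V=m["view"];c=-V[:3,:3].T@V[:3,3]
g=p[170:210,300:345].astype(int).sum(2); k=(g<0.6*np.median(g)).astype(np.uint8); n,l,st,ce=cv2.connectedComponentsWithStats(k)
for i in range(1,n):
    if st[i,4]>60:
        ray=np.linalg.inv(m["intrinsics"])@[*(ce[i]+[300,170]),1]@V[:3,:3]
        a=Q.inv().apply(c-t);b=Q.inv().apply(ray); print(st[i],ce[i]+[300,170],(a+b*(.0027-a[2])/b[2]).round(4))
E
```

```text
clock: 26.37
tool_pos: [0.5164, 0.0321, 0.2518]
eef_rot: [0.986, 0.165, -0.003, -0.001]
contact_force: [-0.2, -0.6, -0.5]
opening: 0.628
finger_force: 35.0
clock: 27.37
tool_pos: [0.5165, 0.0275, 0.2523]
eef_rot: [0.634, 0.774, -0.001, -0.002]
contact_force: [0.2, 0.3, -0.0]
opening: 0.628
finger_force: 35.0
clock: 28.53
tool_pos: [0.5168, 0.028, 0.2524]
eef_rot: [-0.03, 1.0, 0.001, -0.002]
contact_force: [0.7, -0.1, -1.1]
opening: 0.631
finger_force: 35.0
shift cur axes [-0.0111  0.0169  0.0162] turn [-0.0231 -0.5274 -0.0927] | shift if turned first [-0.0028  0.0158  0.0203]
[ 0.324  0.638 -0.769  1.863  0.565  0.878  0.907] [ 0.7 -0.1 -1.1] 28.5333
```

```bash
python3 -m inch '-1 0 0 0 -.003 -.066 -.0116;-1 0 0 0 -.003 -.066 -.0116;-1 0 0 0 -.003 -.066 -.0116;-1 0 0 0 -.003 -.066 -.0116;-1 0 0 0 -.003 -.066 -.0116;-1 0 0 0 -.003 -.066 -.0116;-1 0 0 0 -.003 -.066 -.0116;-1 0 0 0 -.003 -.066 -.0116;-1 0 0 0 0 0 0;-1 0 0 0 0 0 0';python3 look.py held2 wrist
python3 - <<'E'
from h import *
import pickle
go(.095)
s,m,p,d=pickle.load(open("held2.pkl","rb"))
cv2.imwrite("pics/h2.png",np.hstack([cv2.resize(p[100:260,240:400],None,fx=2.4,fy=2.4),cv2.resize(pickle.load(open("held.pkl","rb"))[2][100:260,240:400],None,fx=2.4,fy=2.4)])[:,:,::-1])
E
```

```text
clock: 29.37
tool_pos: [0.5199, 0.0236, 0.2526]
eef_rot: [-0.065, 0.975, 0.008, 0.212]
contact_force: [0.9, -0.4, -1.3]
opening: 0.632
finger_force: 35.0
29.3667 [0.51985716 0.02355767 0.25259071] [ 0.9 -0.4 -1.3]
shift cur axes [-0.006   0.022   0.0634] turn [-0.0214 -0.0961 -0.015 ] | shift if turned first [-0.0002  0.0206  0.0642]
[ 0.137  0.47  -0.41   2.253  1.494  0.219  0.066] [-0.4  0.2 -0.4] 29.4167
```

View pics/h2.png

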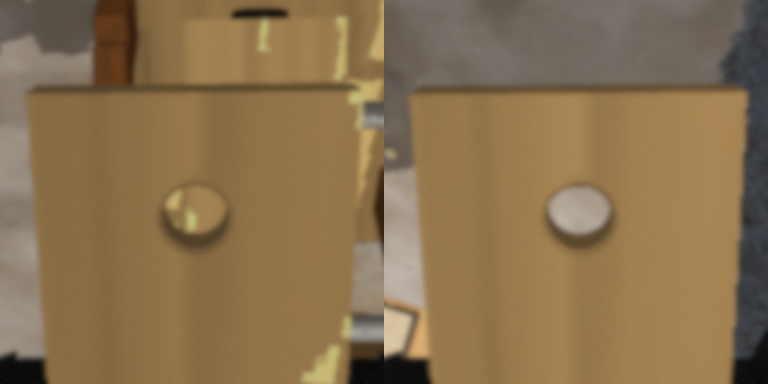

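The hole sits where the long lamination's did, at about (321,188), so the grip is centred. I'll correct and come over the pins.

```bash
python3 -m inch '-1 0 0 0 -.007 -.032 -.005;-1 0 0 0 -.007 -.032 -.005;-1 0 0 0 -.007 -.032 -.005;-1 0 .01 0 0 0 0;-1 0 .01 0 0 0 0;-1 0 0 .015 0 0 0;-1 0 0 .015 0 0 0;-1 0 0 .015 0 0 0;-1 0 0 .015 0 0 0;-1 0 0 0 0 0 0;-1 0 0 0 0 0 0;-1 0 0 0 0 0 0';python3 -c "
from h import *
go(.085)"
```

```text
clock: 30.42
tool_pos: [0.5463, 0.0484, 0.2008]
eef_rot: [-0.075, 0.964, 0.017, 0.253]
contact_force: [-0.8, -0.2, -0.4]
opening: 0.63
finger_force: 35.0
shift cur axes [-0.0008  0.0002  0.0145] turn [-0.0037 -0.0102  0.0021] | shift if turned first [-0.0007  0.0002  0.0145]
[ 0.256  0.669 -0.695  2.306  2.092  0.512 -0.514] [-0.8 -0.2 -0.4] 30.4167
```

```bash
python3 -m inch '-1 -.0006 0 .0075 -.004 -.01 .002;-1 0 0 .007 0 0 0;-1 0 0 0 0 0 0;-1 0 0 0 0 0 0;-1 0 0 0 0 0 0';python3 -c "
from h import *
go(.085)"; python3 look.py over3 wrist
python3 - <<'E'
import pickle,cv2,numpy as np
a=pickle.load(open("over3.pkl","rb"))[2]
cv2.imwrite("pics/o3.png",cv2.resize(a[60:260,210:430],None,fx=3,fy=3,interpolation=cv2.INTER_CUBIC)[:,:,::-1])
E
```

```text
clock: 30.83
tool_pos: [0.554, 0.0486, 0.1884]
eef_rot: [-0.074, 0.963, 0.02, 0.258]
contact_force: [-0.3, -0.1, -0.5]
opening: 0.63
finger_force: 35.0
shift cur axes [-0.0003  0.0012 -0.0001] turn [-0.0002  0.0003 -0.0009] | shift if turned first [-0.0003  0.0011 -0.0001]
[ 0.269  0.712 -0.716  2.303  2.14   0.554 -0.546] [-0.3 -0.1 -0.5] 30.8333
30.8333 [0.55398328 0.04863183 0.18838588] [-0.3 -0.1 -0.5]
```

```bash
python3 -m inch '-1 -.0003 .0011 .006 0 0 0;-1 0 0 .006 0 0 0;-1 0 0 .006 0 0 0;-1 0 0 .004 0 0 0;-1 0 0 .004 0 0 0;-1 0 0 .004 0 0 0;-1 0 0 .004 0 0 0;-1 0 0 .004 0 0 0;-1 0 0 .002 0 0 0;-1 0 0 0 0 0 0;-1 0 0 0 0 0 0';python3 -c "
from h import *
go(.045)"
```

```text
clock: 31.8
tool_pos: [0.5739, 0.0528, 0.1535]
eef_rot: [-0.074, 0.963, 0.02, 0.258]
contact_force: [-0.2, -0.4, -0.9]
opening: 0.629
finger_force: 35.0
shift cur axes [-0.0001  0.0001 -0.0005] turn [ 0.0001  0.0002 -0.0011] | shift if turned first [-0.0001  0.0001 -0.0005]
[ 0.259  0.809 -0.717  2.269  2.195  0.615 -0.565] [-0.2 -0.4 -0.9] 31.8
```

Both holes are over the pins with no contact force. I'll continue to h of about 22 mm.

```bash
python3 -m inch '-1 0 0 .004 0 0 0;-1 0 0 .004 0 0 0;-1 0 0 .004 0 0 0;-1 0 0 .004 0 0 0;-1 0 0 .003 0 0 0;-1 0 0 .002 0 0 0;-1 0 0 .001 0 0 0;-1 0 0 .001 0 0 0;-1 0 0 0 0 0 0;-1 0 0 0 0 0 0';python3 -c "
from h import *
go(.0226)"
```

```text
clock: 32.63
tool_pos: [0.5849, 0.0544, 0.1341]
eef_rot: [-0.074, 0.963, 0.02, 0.258]
contact_force: [-3.0, -0.7, 5.7]
opening: 0.629
finger_force: 35.0
shift cur axes [-0.0002  0.0001 -0.0005] turn [-0.0002  0.0005 -0.0007] | shift if turned first [-0.0002  0.0001 -0.0005]
[ 0.254  0.859 -0.714  2.247  2.223  0.642 -0.57 ] [-3.  -0.7  5.7] 32.6333
```

```bash
python3 -m inch '-1 0 0 .0015 0 0 0;-1 0 0 0 0 0 0;-1 0 0 0 0 0 0;-1 0 0 0 0 0 0';python3 -c "
from h import *
go(.0226)"; python3 -m inch '-1 0 0 -.002 0 0 0;.64 0 0 0 0 0 0;.64 0 0 0 0 0 0;.64 0 0 0 0 0 0;.64 0 0 -.005 0 0 0;.64 0 0 -.015 0 0 0;.64 0 0 -.025 0 0 0;.64 0 0 -.03 0 0 0;1 0 0 -.035 0 0 0;1 0 0 -.035 0 0 0;1 0 0 0 0 0 0;1 0 0 0 0 0 0';python3 look.py fin wrist;python3 look.py fins scene
python3 - <<'E'
import pickle,cv2,numpy as np
from h import *
s,m,a,d=pickle.load(open("fin.pkl","rb")); b=pickle.load(open("fins.pkl","rb"))[2]
A=cv2.resize(a[10:280,230:430],None,fx=2,fy=2); B=cv2.resize(b[190:280,230:320],(400,400),interpolation=cv2.INTER_CUBIC)
B=cv2.copyMakeBorder(B,0,140,0,0,cv2.BORDER_CONSTANT); cv2.imwrite("pics/fin_c.png",np.hstack([A,B])[:,:,::-1])
E
```

```text
clock: 32.97
tool_pos: [0.5849, 0.0545, 0.134]
eef_rot: [-0.074, 0.963, 0.02, 0.259]
contact_force: [-11.2, -3.0, 19.8]
opening: 0.631
finger_force: 35.0
shift cur axes [-0.0002  0.0001 -0.0006] turn [-0.0007  0.0013  0.0002] | shift if turned first [-0.0002  0.0001 -0.0006]
[ 0.254  0.86  -0.715  2.248  2.224  0.645 -0.571] [-11.2  -3.   19.8] 32.9667
clock: 33.97
tool_pos: [0.5136, 0.0432, 0.2618]
eef_rot: [-0.074, 0.963, 0.019, 0.26]
contact_force: [0.4, -0.0, -1.2]
opening: 0.999
finger_force: 0.0
33.9667 [0.51357511 0.04322733 0.26176447] [ 0.4 -0.  -1.2]
34.0167 [0.51371412 0.04326518 0.26033364] [ 0.1  1.  -0.1]
```

View pics/fin_c.png

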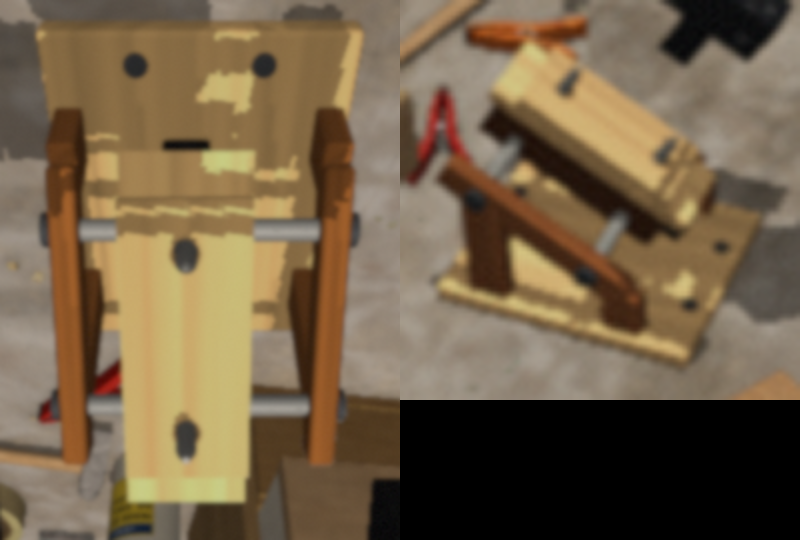

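Both laminations are stacked flat on the carriage with the pins showing through at (185,255) and (186,440). The gripper is clear, so I'll hand in.

```bash
python3 -c "
from plant import r
print(r.finish_job())"
```

```text
the job is handed in; nothing more can be done
None
```

Both laminations are on the two pins, the long one flat on the carriage and the short one flat on top of it; both are released, the other bench items were not moved, and the job is handed in at about 34 s.

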